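Release the white grinding ball with the gate lever

ROBOT

A 6-joint arm with a two-finger parallel gripper is mounted at the origin on a cart in front of the work surface, level with it; the furniture and walls round the work are solid. World frame = base frame: x ahead of the robot, y to its left, z up, the work surface at z = 0. Lengths are in m, angles in rad, forces in N, time in s.
With the tool pointing down it reaches from about 0.25 to 0.775 m from the base axis. Payload 4 kg.
Tool frame: the origin (TCP) lies midway between the tips of the shut fingers; the grasp point (between the pads) lies 19 mm behind it; z points along the fingers, x is the direction in which the jaws open and shut, and the axes are right-handed (so a half turn about z gives the same grasp; the last joint's range is limited). The gripper opens to 94 mm and grips with 3 to 60 N. Pads are 16 mm wide; open, the fingers measure 119 mm over their backs; the gripper's body (75 mm by 177 mm) begins 78 mm behind the grasp point.
Start: joints at [1.047, 0.087, 1.371, -0, 1.684, -0.103], TCP at [0.225, 0.502, 0.206] pointing down, gripper open.
Joint ranges: [-3.1, 3.1], [-0.76, 2.03], [0.27, 2.55], [-1.08, 4.22], [0.17, 2.65], [-2.57, 2.57]. Speed limits (rad/s): [2.79, 2.79, 3.14, 3.14, 3.14, 3.14].

INTERFACE

Orientations are given as [roll, pitch, yaw] about the fixed x, y, z axes, in that order (R = Rz(yaw) Ry(pitch) Rx(roll)).
In Python, from bench import robot, eyes, close_job gives the robot as it stands.
- The arm moves only by the shell command python3 -m jog 'ROWS'. ROWS is JSON, a list of rows, each a list of 3 entries, a list of its own where there are three numbers: the turn, a rotation vector about the tool's x, y, z in degrees, then the shift along the tool's x, y, z in mm, then the closure, from -1 (fully open) to 1 (shut). In form: [[[wx, wy, wz], [x, y, z], claw], ...]. A call has 1 to 5 rows; each row is the pose to reach, as a shift and turn from the pose commanded when the call began, along the tool's axes at that moment; what a row does not reach only later rows make up. A row lasts 1/10 s, in which the tool goes at most 50 mm and 8.59 degrees, less where a joint would pass 70% of its speed; a pose out of reach is approached as far as the arm can. A call with a gripper value outside its range is refused whole. The fingers move at their own pace and stop on an object; the grip force is fixed at half the most. Time passes only in rows, so rows that repeat a pose let the fingers close. It gives the time, the measured TCP pose, the force and the opening at its end, in the units of the state.
- robot.get_obs(): the state, without advancing time (a new reading comes with each control period).
- eyes.snapshot(name): name is "side" or "top" or "wrist"; returns (picture, depth): 420x560x3 uint8, red, green, blue; 420x560 float32, m along the optical axis (not along the pixel's ray), 0 where there is no reading.
- eyes.camera_params(name): a dict with "mtx" (3x3 intrinsics, pixels), "world_to_cam" (4x4, takes a point from world to camera coordinates). Camera axes: x right, y up, looking along -z (the intrinsics and any distortion apply to the point x, -y, -z); pixel columns grow to the right and rows downward; lengths in m; the calibration is good to about 2 mm. A picture is of the moment at which its call begins: read the wrist's pose just before it. camera_params takes no time and is no camera call; for the wrist camera it gives the pose at the moment of the call.
- close_job(): hands the job in, once; it reports no verdict.
The state is a dict: "time": time; "joint_positions": joint angles; "qvel": joint speeds; "joint_torque": joint torques, N m; "tool_pos": TCP position; "ee_rot": TCP orientation; "wrist_force": force on the tool from outside, world axes, zero at the start; "wrist_torque": the same for the moment, N m; "width": finger opening in m.
Only numpy, scipy, OpenCV 4.12 (cv2) and the standard library are available. Lean on these libraries where they do the work, as an engineer would, in place of code of your own. Each camera call takes 0.05 s, during which the arm holds its last target. There are 200 camera calls.

TASK

In the ball dispenser a white and a dark grinding ball each wait in a pocket behind a heavy steel flap; each flap has a yellow lever with a black pad on its long end. With the fingertips press down the pad of the lever on the white ball's side until the flap rises and the white ball rolls out into the open cup at the end of its lane, then let the lever come back up so that the flap shuts again. Leave the dark ball in its pocket, touch only that lever (not the flaps or the balls), do not grasp or lift anything, and leave the other things standing nearby undisturbed.

Things in the scene. Friction and masses are not known exactly. Their poses are not given: they have to be found in the camera images.
- dispenser: Fixed ball dispenser, grey base 205 x 226 mm. Origin on the worktop; its -x side, with the levers, faces the robot, +y is left. At x = 62 mm two blue lanes, 25 mm wide, walls up to z = 48 mm, slope down outward from the middle, one to +y, one to -y: ball pocket (ball at y = +-27 mm), flap (y = +-38 to +-68), open cup (ball rests at y = +-94). Levers lie along x at y = +-53
- ball_white_center (a point): Centre of the white ceramic ball, diameter 22 mm, in the left or the right pocket. It rolls out under its flap by itself, in about half a second, once the flap is up by about 0.35 rad
- ball_dark_center (a point): Centre of the dark steel ball, diameter 22 mm, in the other pocket; it must stay there
- lever_left: Loose yellow lever of the left lane (+y side). Origin on its pivot pin, resting in an open-topped cradle 60 mm above the worktop. Axes parallel to the dispenser's at rest. Long arm (95 mm) along -x, raised at rest; short end (48 mm along +x) lies under the flap's edge and lifts it when the long end is pressed, with 2 to 4 N. Let go, the flap's weight brings it back
- lever_right: Loose yellow lever of the right lane (-y side). Origin on its pivot pin, resting in an open-topped cradle 60 mm above the worktop. Axes parallel to the dispenser's at rest. Long arm (95 mm) along -x, raised at rest; short end (48 mm along +x) lies under the flap's edge and lifts it when the long end is pressed, with 2 to 4 N. Let go, the flap's weight brings it back
- lever_left_pad (a point): Middle of the top of the black pad, 26 x 26 mm, on the left lever's long end, about 93 mm above the worktop at rest (tilted 0.29 rad, higher towards the robot). Pressed down by 65 mm it holds the flap about 0.4 rad up; some 20 mm further the lever meets the worktop. From above it stays within 6 mm of the same place
- lever_right_pad (a point): Middle of the top of the black pad, 26 x 26 mm, on the right lever's long end, about 93 mm above the worktop at rest (tilted 0.29 rad, higher towards the robot). Pressed down by 65 mm it holds the flap about 0.4 rad up; some 20 mm further the lever meets the worktop. From above it stays within 6 mm of the same place
- flap_left (a joint): Heavy steel flap (0.7 kg, 96 x 30 mm, with a weight block on top) over the left lane, hinged along its far edge. Angle in rad: 0 shut, grows as it rises; a tongue under it blocks the ball below about 0.3
- flap_right (a joint): Heavy steel flap (0.7 kg, 96 x 30 mm, with a weight block on top) over the right lane, hinged along its far edge. Angle in rad: 0 shut, grows as it rises; a tongue under it blocks the ball below about 0.3
- microscope: Obstacle, fixed, never moves: tall stereo microscope, about 0.55 m high, left of the dispenser. From its origin on the worktop it reaches about 160 mm towards the robot (its eyepieces overhang there), 130 mm left and 80 mm right. Go round it on the robot's side
- brown_bottle: Bystander: small brown reagent bottle with black cap, 42 mm wide, 84 mm high, origin under its centre; stands loose to the right of the dispenser
- beaker: Bystander: clear beaker, 44 mm wide, 58 mm high, origin under its centre; stands loose to the right of the dispenser

How it is judged:
By the outcome, as a careful person would: the job done as asked, in the order asked, and still so for the second after the job is handed in, with the robot touching nothing.
It also fails if it takes over 38 s, if anything falls off the work surface, if the arm or the gripper's body presses on something with over 40 N, if the wrist force passes 120 N, or if a joint passes its speed limit or range.

## Working session

There is one attempt and no reset: what is moved stays moved. The work goes in short steps, Python scripts to look and compute and a shell command to move; the robot and the scene stay as the last step left them, time stands still between calls to the robot, and variables do not carry over. Pictures are saved under pics/ and viewed, about 8 in all and at most 12, crops included, and the job is handed in when it is done.

```bash
mkdir -p pics; cat > h.py <<'E'
import numpy as np, cv2
from bench import robot, eyes, close_job
def snap(n,f):
    p=eyes.camera_params(n); im,d=eyes.snapshot(n)
    cv2.imwrite(f'pics/{f}.png',im[:,:,::-1]); np.savez(f'pics/{f}.npz',im=im,d=d,K=p['mtx'],T=p['world_to_cam'])
def pt(f,u,v,r=1):
    z=np.load(f'pics/{f}.npz'); d=z['d'][v-r:v+r+1,u-r:u+r+1]; d=np.median(d[d>0]); K=z['K']
    c=np.array([(u-K[0,2])/K[0,0]*d,-(v-K[1,2])/K[1,1]*d,-d,1]); return (np.linalg.inv(z['T'])@c)[:3]
E
python3 - <<'E'
from h import *
o=robot.get_obs(); print(o)
snap('top','t0'); snap('side','s0')
print(eyes.camera_params('top'))
a=cv2.imread('pics/t0.png')
E
```

```text
{'time': 0.0, 'joint_positions': array([ 1.04687277e+00,  8.79212892e-02,  1.37228090e+00, -3.51643220e-05,
        1.68358111e+00, -1.03081031e-01]), 'qvel': array([-0.00069964, -0.00083185,  0.00026158, -0.00098177, -0.00078297,
        0.00053334]), 'joint_torque': array([-2.00513132e-04, -3.40164185e+01, -3.02432835e+01,  7.15705077e-02,
        3.26584477e-02, -1.50224619e-04]), 'tool_pos': array([0.22441567, 0.50151985, 0.20430909]), 'ee_rot': array([-3.14140200e+00,  2.18260745e-03,  1.14995009e+00]), 'wrist_force': array([-0.9932468 , -0.1728534 ,  0.28492122]), 'wrist_torque': array([-0.05254303,  0.01390334, -0.0240771 ]), 'width': 0.09420063759927758}
{'mtx': array([[443.63384187,   0.        , 278.41919456],
       [  0.        , 443.63384187, 213.87026742],
       [  0.        ,   0.        ,   1.        ]]), 'world_to_cam': array([[ 0.01197388, -0.99928653, -0.03581978, -0.32176459],
       [ 0.9976777 ,  0.00953717,  0.06744075, -0.53942834],
       [-0.06705101, -0.03654413,  0.99708008, -0.91982176],
       [ 0.        ,  0.        ,  0.        ,  1.        ]])}
```

View pics/t0.png

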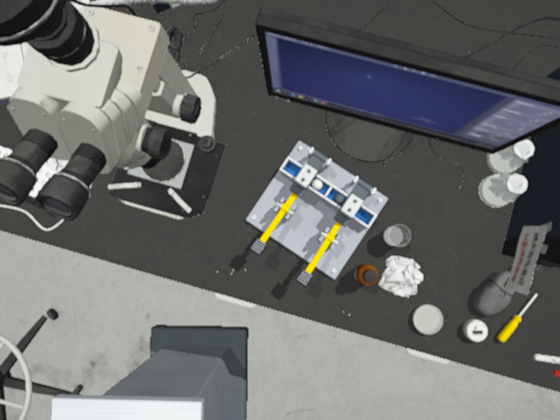

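View pics/s0.png

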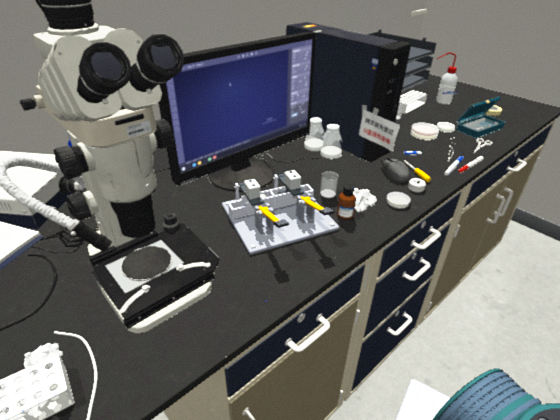

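```bash
python3 - <<'E'
from h import *
a=cv2.imread('pics/t0.png')[130:290,220:420]
cv2.imwrite('pics/c0.png',cv2.resize(a,(800,640)[:2] if 0 else (750,600),interpolation=cv2.INTER_CUBIC))
E
```

```text
(no output)
```

View pics/c0.png

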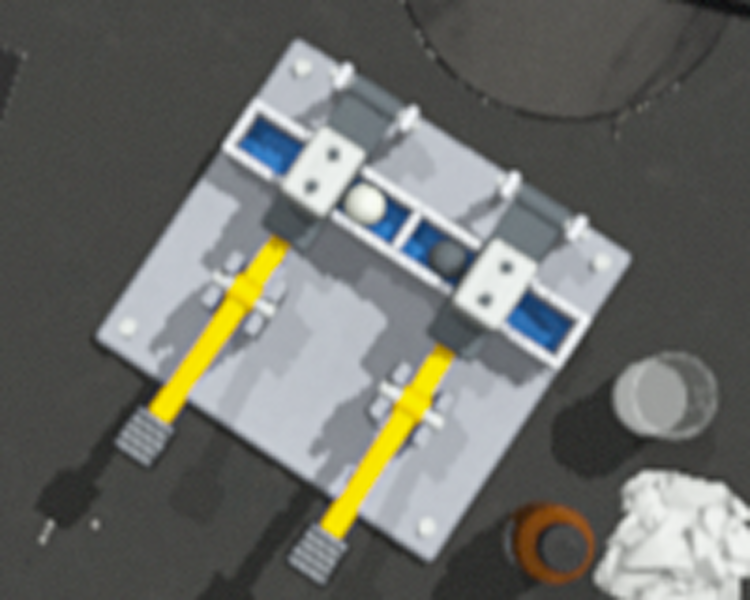

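The crop shows the white ball at crop (365,203) in the left pocket and the dark ball at (447,257) in the right one. The left lever's pad is at crop (145,435), which is pixel (259,246) in the full image.

```bash
python3 - <<'E'
from h import *
P=lambda x,y:(round(220+x*200/750),round(130+y*160/600))
for n,c in dict(padL=(145,435),padR=(318,553),pivL=(246,292),pivR=(412,405),white=(365,203),dark=(447,257),bottle=(555,545)).items(): print(n,P(*c),pt('t0',*P(*c)).round(4))
z=np.load('pics/t0.npz')
# eyepiece region: world points of microscope
d=z['d'];K=z['K'];v,u=np.mgrid[0:420,0:560];c=np.stack([(u-K[0,2])/K[0,0]*d,-(v-K[1,2])/K[1,1]*d,-d,np.ones_like(d)],-1)
w=(c@np.linalg.inv(z['T']).T)[...,:3]; m=(d>0)&(u<225)&(v<300)&(w[...,2]>.06)
q=w[m];print('scope',q.min(0).round(3),q.max(0).round(3), 'right-front low y', [ (a,q[q[:,0]<a][:,1].min().round(3)) for a in (.4,.45,.5,.55,.6) if (q[:,0]<a).any()])
o=robot.get_obs();pad=pt('t0',*P(145,435))
from scipy.spatial.transform import Rotation as R
Rt=R.from_euler('xyz',o['ee_rot']);print('pad in tool',Rt.inv().apply(pad-o['tool_pos']).round(4)); print(Rt.as_matrix().round(3))
a=pt('t0',*P(246,292))-pad; print('lever yaw',np.degrees(np.arctan2(a[1],a[0])))
E
```

```text
padL (259, 246) [ 0.4755 -0.2824  0.0925]
padR (305, 277) [ 0.4179 -0.3708  0.0925]
pivL (286, 208) [ 0.551  -0.3328  0.0671]
pivR (330, 238) [ 0.4927 -0.4198  0.0675]
white (317, 184) [ 0.6019 -0.3947  0.047 ]
dark (339, 199) [ 0.5716 -0.439   0.0485]
bottle (368, 275) [ 0.4228 -0.4909  0.0844]
scope [ 0.505 -0.19   0.06 ] [0.982 0.23  0.608] right-front low y [(0.55, np.float64(-0.11)), (0.6, np.float64(-0.127))]
pad in tool [-0.6129  0.5494  0.113 ]
[[ 0.408  0.913 -0.001]
 [ 0.913 -0.408 -0.002]
 [-0.002 -0.    -1.   ]]
lever yaw -33.723816332537446
```

```bash
python3 -m jog '[[[0,0,8],[-32,31,0],1],[[0,0,16],[-65,62,0],1],[[0,0,24],[-98,94,0],1],[[0,0,32],[-130,125,0],1],[[0,0,40],[-163,156,0],1]]'; cat >> h.py <<'E'
from scipy.spatial.transform import Rotation as R
def togo(p,yaw):
    o=robot.get_obs(); t=R.from_euler('xyz',o['ee_rot']); g=R.from_euler('xyz',[np.pi,0,np.radians(yaw)])
    print('t',o['time'],'pos',o['tool_pos'].round(4),'yaw',np.degrees(o['ee_rot'][2]).round(1),'F',o['wrist_force'].round(2),'go mm',(t.inv().apply(np.array(p)-o['tool_pos'])*1e3).round(1),'turn',np.degrees((t.inv()*g).as_rotvec()).round(1))
E
python3 -c "
from h import *
togo([.33,.06,.2],-15); togo([.35,-.15,.2],-33.7)"
```

```text
time: 0.6
tool_pos: [0.3005, 0.2878, 0.2049]
ee_rot: [3.141, 0.001, 0.447]
wrist_force: [-0.0, 0.3, 0.3]
width: 0.0575
t 0.6 pos [0.3005 0.2878 0.2049] yaw 25.6 F [-0.03  0.33  0.26] go mm [-71.8 218.2   5. ] turn [ 0.   0.  40.6]
t 0.6 pos [0.3005 0.2878 0.2049] yaw 25.6 F [-0.03  0.33  0.26] go mm [-144.5  416.2    5.1] turn [ 0.   0.  59.3]
```

```bash
python3 -m jog '[[[0,0,8],[-14,44,0],1],[[0,0,16],[-29,87,0],1],[[0,0,24],[-43,131,0],1],[[0,0,32],[-58,174,0],1],[[0,0,40],[-72,218,0],1]]'; 
python3 -c "
from h import *
togo([.36,-.16,.2],-33.7)"
```

```text
time: 1.1
tool_pos: [0.3304, 0.0604, 0.2052]
ee_rot: [-3.141, -0.0, -0.251]
wrist_force: [0.2, 0.1, 0.6]
width: 0.0177
t 1.1 pos [0.3304 0.0604 0.2052] yaw -14.4 F [0.22 0.11 0.64] go mm [ 83.5 206.1   5.2] turn [-0.  -0.  19.3]
```

```bash
python3 -m jog '[[[0,0,4],[17,41,0],1],[[0,0,8],[33,82,0],1],[[0,0,12],[50,124,0],1],[[0,0,16],[67,165,0],1],[[0,0,19],[84,206,0],1]]'; 
python3 -c "
from h import *
togo([.4755,-.2824,.14],-33.7)"
```

```text
time: 1.6
tool_pos: [0.3617, -0.1601, 0.2052]
ee_rot: [-3.141, 0.0, -0.581]
wrist_force: [0.5, 0.6, 0.7]
width: 0.0004
t 1.6 pos [ 0.3617 -0.1601  0.2052] yaw -33.3 F [0.51 0.56 0.69] go mm [162.2  39.8  65.1] turn [-0.   0.   0.4]
```

```bash
python3 -m jog '[[[0,0,0],[40,10,0],1],[[0,0,0],[80,20,15],1],[[0,0,0],[120,30,35],1],[[0,0,0],[162,40,55],1],[[0,0,0],[162,40,55],1]]'; 
python3 -c "
from h import *
togo([.4755,-.2824,.12],-33.7)
snap('wrist','w1'); snap('side','s1')
a=cv2.imread('pics/s1.png')[150:270,200:360]
b=cv2.imread('pics/w1.png')
cv2.imwrite('pics/c1.png',np.hstack([cv2.resize(a,(400,300)),cv2.resize(b,(400,300))]))
"
```

```text
time: 2.1
tool_pos: [0.4757, -0.2819, 0.1424]
ee_rot: [-3.141, 0.012, -0.58]
wrist_force: [-1.0, 0.3, -1.2]
width: 0.0001
t 2.1 pos [ 0.4757 -0.2819  0.1424] yaw -33.2 F [-1.01  0.32 -1.25] go mm [ 0.4  0.6 22.3] turn [-0.   0.7  0.5]
```

View pics/c1.png

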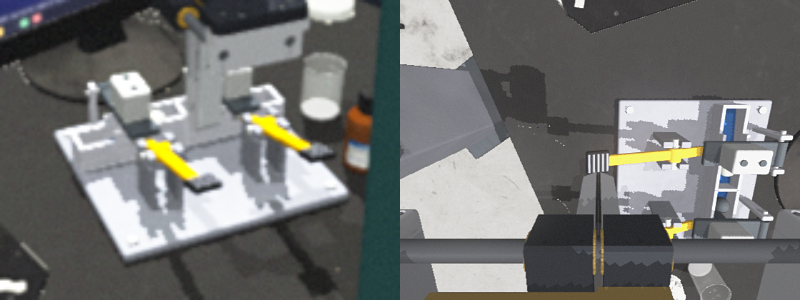

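The side view (left half) shows the fingertips at (212,128), straight above the left pad at (203,183). The wrist view (right half) shows the left pad at (597,160), in line with the fingers. I'll check its position from the wrist depth.

```bash
python3 -c "
from h import *
p=pt('w1',276,224);print(p); z=np.load('pics/w1.npz')
# project side check
Z=np.load('pics/s1.npz'); 
for q in ([.4757,-.2819,.1424],[.4755,-.2824,.0925]):
  c=Z['T']@np.r_[q,1]; print(Z['K'][0,0]*c[0]/-c[2]+Z['K'][0,2], Z['K'][1,1]*-c[1]/-c[2]+Z['K'][1,2])
c=np.array(pt('s1',281,223)); print('pad from side',c)
togo([.4755,-.2824,.093],-33.7)"
```

```text
[ 0.47655864 -0.27741693  0.09229048]
281.5063180595564 200.67770988654513
281.2487808343135 220.86441606570884
pad from side [ 0.47051801 -0.27353124  0.0948799 ]
t 2.2 pos [ 0.4753 -0.28    0.148 ] yaw -33.1 F [-0.87  0.52  0.51] go mm [ 1.8  1.9 54.9] turn [-0.   0.3  0.6]
```

```bash
python3 -m jog '[[[0,0,0],[0,0,15],1],[[0,0,0],[0,0,30],1],[[0,0,0],[0,0,44],1],[[0,0,0],[0,0,54],1],[[0,0,0],[0,0,60],1]]'; python3 -m jog '[[[0,0,0],[0,0,7],1],[[0,0,0],[0,0,14],1],[[0,0,0],[0,0,21],1],[[0,0,0],[0,0,28],1],[[0,0,0],[0,0,28],1]]'
python3 -c "
from h import *
togo([.476,-.280,.026],-33.7)"
```

```text
time: 2.7
tool_pos: [0.4751, -0.2794, 0.0895]
ee_rot: [-3.141, 0.002, -0.578]
wrist_force: [-1.1, 0.1, 2.6]
width: 0.0007
time: 3.2
tool_pos: [0.4758, -0.2802, 0.0612]
ee_rot: [-3.141, 0.001, -0.578]
wrist_force: [0.2, 0.9, 1.4]
width: 0.0006
t 3.2 pos [ 0.4758 -0.2802  0.0612] yaw -33.1 F [0.25 0.91 1.38] go mm [ 0.1 -0.2 35.2] turn [-0.   0.1  0.6]
```

```bash
python3 -m jog '[[[0,0,0],[0,0,8],1],[[0,0,0],[0,0,16],1],[[0,0,0],[0,0,24],1],[[0,0,0],[0,0,31],1],[[0,0,0],[0,0,36],1]]'; python3 -m jog '[[[0,0,0],[0,0,0],1],[[0,0,0],[0,0,0],1],[[0,0,0],[0,0,0],1],[[0,0,0],[0,0,0],1],[[0,0,0],[0,0,0],1]]'
python3 -c "
from h import *
togo([.476,-.280,.026],-33.7)
snap('top','t2'); snap('side','s2')
a=cv2.imread('pics/s2.png')[150:270,200:360]
b=cv2.imread('pics/t2.png')[130:280,220:420]
cv2.imwrite('pics/c2.png',np.hstack([cv2.resize(a,(400,300)),cv2.resize(b,(400,300))]))
"
```

```text
time: 3.7
tool_pos: [0.4757, -0.2801, 0.0254]
ee_rot: [-3.141, 0.001, -0.578]
wrist_force: [0.6, -0.8, 1.4]
width: 0.0003
time: 4.2
tool_pos: [0.476, -0.2802, 0.0266]
ee_rot: [-3.141, 0.0, -0.578]
wrist_force: [-0.6, -0.1, 0.1]
width: 0.0005
t 4.2 pos [ 0.476  -0.2802  0.0266] yaw -33.1 F [-0.64 -0.15  0.07] go mm [-0.1 -0.2  0.6] turn [-0.   0.   0.6]
```

View pics/c2.png

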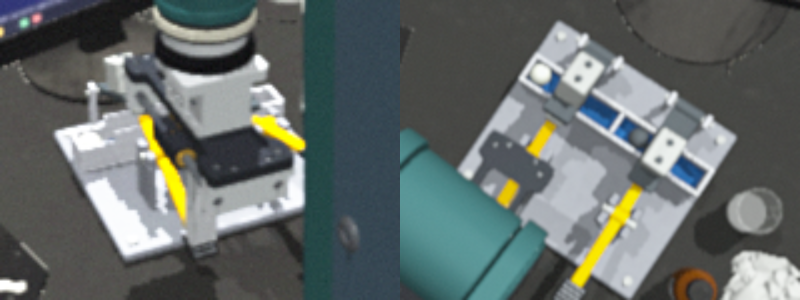

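The right half shows the white ball in its cup at (543,73), the left flap raised, and the dark ball still in its pocket at (637,132). Now I'll let the lever rise gently.

```bash
python3 -m jog '[[[0,0,0],[0,0,-6],1],[[0,0,0],[0,0,-12],1],[[0,0,0],[0,0,-18],1],[[0,0,0],[0,0,-24],1],[[0,0,0],[0,0,-30],1]]'; python3 -m jog '[[[0,0,0],[0,0,-6],1],[[0,0,0],[0,0,-12],1],[[0,0,0],[0,0,-18],1],[[0,0,0],[0,0,-24],1],[[0,0,0],[0,0,-30],1]]'; python3 -m jog '[[[0,0,0],[0,0,-5],1],[[0,0,0],[0,0,-10],1],[[0,0,0],[0,0,-20],1],[[0,0,0],[0,0,-35],1],[[0,0,0],[0,0,-60],1]]'; python3 -m jog '[[[0,0,0],[-30,0,-20],1],[[0,0,0],[-70,-15,-40],1],[[0,0,0],[-110,-30,-40],1],[[0,0,0],[-150,-40,-40],1],[[0,0,0],[-150,-40,-40],1]]'
python3 -c "
from h import *
togo([.476,-.280,.026],-33.7)
snap('top','t3'); snap('side','s3')
a=cv2.imread('pics/s3.png')[150:270,200:360]
b=cv2.imread('pics/t3.png')[130:280,220:420]
cv2.imwrite('pics/c3.png',np.hstack([cv2.resize(a,(400,300)),cv2.resize(b,(400,300))]))
P=lambda x,y:(round(220+x*200/750),round(130+y*160/600))
for n,c in dict(padL=(145,435),padR=(318,553),pivL=(246,292),pivR=(412,405),blockL=(322,170),dark=(447,257),bottle=(555,545)).items(): print(n,pt('t0',*P(*c)).round(4),pt('t3',*P(*c)).round(4))
"
```

```text
time: 4.8
tool_pos: [0.4761, -0.2803, 0.0574]
ee_rot: [-3.142, -0.001, -0.578]
wrist_force: [-1.7, 0.5, 1.7]
width: 0.0003
time: 5.3
tool_pos: [0.4766, -0.2808, 0.0874]
ee_rot: [-3.142, -0.002, -0.578]
wrist_force: [1.8, -0.7, 0.4]
width: 0.0004
time: 5.8
tool_pos: [0.4748, -0.2794, 0.1457]
ee_rot: [-3.141, 0.005, -0.578]
wrist_force: [0.0, -0.3, -0.5]
width: 0.0004
time: 6.3
tool_pos: [0.3697, -0.162, 0.1875]
ee_rot: [-3.141, -0.0, -0.576]
wrist_force: [0.7, -0.3, 0.3]
width: 0.0005
t 6.3 pos [ 0.3697 -0.162   0.1875] yaw -33.0 F [ 0.69 -0.27  0.31] go mm [153.4  41.2 161.5] turn [-0.  -0.   0.7]
padL [ 0.4755 -0.2824  0.0925] [ 0.4755 -0.2824  0.0924]
padR [ 0.4179 -0.3708  0.0925] [ 0.4178 -0.3708  0.0913]
pivL [ 0.551  -0.3328  0.0671] [ 0.5509 -0.3328  0.0674]
pivR [ 0.4927 -0.4198  0.0675] [ 0.4927 -0.4197  0.0685]
blockL [ 0.6133 -0.3712  0.091 ] [ 0.6134 -0.3712  0.0905]
dark [ 0.5716 -0.439   0.0485] [ 0.5717 -0.4391  0.0479]
bottle [ 0.4228 -0.4909  0.0844] [ 0.4227 -0.4911  0.083 ]
```

View pics/c3.png

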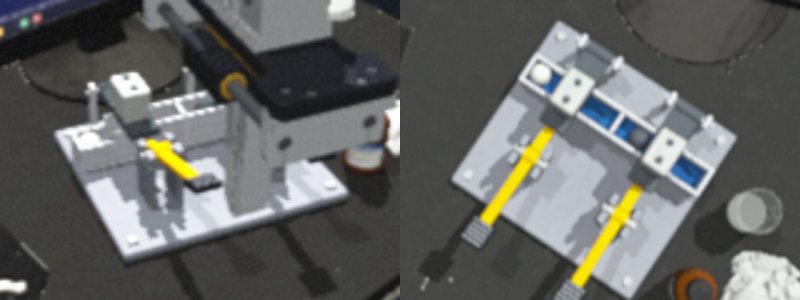

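The white ball sits in the left cup at (543,73) and the left flap is shut. Both levers are at rest, the dark ball is in its pocket at (637,132), and the bottle and beaker are where they were. The arm is clear of everything.

```bash
python3 -c "
from bench import close_job
print(close_job())"
```

```text
the job is handed in; nothing more can be done
None
```

The job is done and handed in at about 6.4 s, well inside the 38 s limit. The white ball was on the left side. I pressed the left lever's pad down about 67 mm with shut fingertips, and the white ball rolled into its cup. I then let the lever come up slowly and moved the arm clear.

**Final checks:** In the last pictures:
- The white ball is in the left cup.
- The left flap is shut and its lever is back at rest, both within 1 mm of their starting height.
- The dark ball is still in its pocket.
- The right lever and the bottle measured within about 1.5 mm of their starting readings. I checked the beaker only by eye, and it looks unmoved.

**Readings that disagreed or were weak:**
- The three camera estimates of the pad's position differed by up to about 10 mm. The top and wrist cameras agreed within about 5 mm, so I pressed at the average of those two.
- The wrist force readings taken at the end of each move were noisy (up to about 3 N), so I judged the press by height and pictures. None came near the force limits.

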